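# Clip the sprung temperature probe to the gauge stand's pin

### The job

Fit the clip-on temperature probe to the slim steel pin of its round cast base. Squeeze the probe's two upright thumb tabs fully together so that its sprung hook slides out, carry it over, lower it so that the pin stands between the hook and the nose, and let the tabs go so that the hook closes on the pin; leave the probe lying flat on that base, clipped to the pin. The base with the thick stub is not the one, and the ring gauge, the dial gauge and the wooden case must stay where they are.

Things in the scene. Friction and masses are not known exactly. Their poses are not given: they have to be found in the camera images.
- probe_tabs (a point): Loose clip-on probe, 160 g: this point is midway between its two upright white thumb tabs at rest (outer faces 60 mm apart along x, tabs 30 mm wide in y, 6 mm thick), on the centre line, 42 mm above the underside, fixed to the housing. x points to the nose, z up. Grip the outer faces from above, 28 to 52 mm above the underside. It starts nose away from the robot, x within 40 degrees of world x.
- probe_hook (a joint): Travel of the sprung rear tab and of the hook it carries, in m: 0 at rest, 0.030 fully squeezed, 0.007 when closed on the 10 mm pin. Spring 3 N at rest, 6 N fully in. The front tab is fixed to the housing, so fully squeezed the tabs' outer faces are 30 mm apart and their middle is 15 mm ahead (+x) of probe_tabs.
- probe_nose (a point): Foot of the probe's flat nose face, on the centre line, at the underside's height; same axes. It lies 86 mm ahead (+x) of probe_tabs. The housing is a flat white plastic slab reaching 118 mm back from here, 50 mm wide and 18 mm high; the thumb tabs on it rise to 56 mm above the underside.
- probe_mouth (a point): Centre of the opening for the pin when fully squeezed: on the centre line, 16.5 mm ahead of the nose face (102.5 mm ahead of probe_tabs), 9 mm above the underside; fixed to the housing. The opening is 33 mm long in x (3 mm at rest), between the nose and a 6 mm steel bar hook at this height that leaves the nose at y = +21 mm and turns across to y = -20 mm; free from above and below.
- pin_foot (a point): The right place: middle of the foot of the slim upright steel pin, 10 mm in diameter and 32 mm tall, at the centre of a fixed round grey base 150 mm in diameter and 12 mm high. This point is on the base's upper face, 12 mm above the bench. The probe may come from any direction.
- stub_foot (a point): The wrong place: the same kind of fixed round base, but with a thick steel stub 36 mm in diameter and 32 mm tall, too thick for the hook; this point is the middle of the stub's foot, on the base's upper face.
- ring_gauge: Bystander: steel ring lying flat, 70 mm outside and 40 mm inside diameter, 25 mm high; origin at the centre of its underside. Leave it.
- dial_gauge: Bystander: round dial gauge lying on its back, 56 mm in diameter, 23 mm high, with a stem reaching 87 mm from its centre along its -x; origin at the centre of its underside. Leave it.
- block_case: Bystander: wooden gauge block case 50 x 100 x 30 mm (x, y, z); origin at the centre of its underside. Leave it.
Not all that is in view belongs to the job. Leave any blue or pink look-alike of the part that bears probe_tabs alone.

How it is judged:
By the outcome, as a careful person would: the job done as asked, in the order asked, and still so for the second after the job is handed in, with the robot touching nothing.
It also fails if it takes over 42 s, if anything falls off the work surface, if the arm or the gripper's body presses on something with over 40 N, if the wrist force passes 120 N, or if a joint passes its speed limit or range.

### The arm

A 6-joint arm with a two-finger parallel gripper is mounted at the origin on the work surface. World frame = base frame: x ahead of the robot, y to its left, z up, the work surface at z = 0. Lengths are in m, angles in rad, forces in N, time in s.
With the tool pointing down it reaches from about 0.35 to 0.975 m from the base axis. Payload 4.9 kg.
Tool frame: the origin (TCP) lies on the mounting face of the last link; the fingertips stand 173 mm ahead of it and the grasp point (between the pads) lies 155 mm ahead of it; z points along the fingers, y is the direction in which the jaws open and shut (so a half turn about z gives the same grasp; the last joint's range is limited). The gripper opens to 85 mm and grips with 20 to 120 N. Pads are 22 mm wide; open, the fingers measure 114 mm over their backs; the gripper's body (76 mm by 85 mm) begins 54 mm behind the grasp point. The pads swing forward as they close: fully open they stand 13 mm farther back than shut.
Start: joints at [0.994, 0.053, 1.613, -0, 1.476, -0.119], TCP at [0.276, 0.561, 0.405] pointing down, gripper open.
Joint ranges: [-3.01, 3.01], [-1.01, 2.22], [0.06, 2.58], [-1.02, 4.17], [0.09, 2.62], [-3.14, 3.14]. Speed limits (rad/s): [2.57, 2.57, 3.14, 3.14, 3.14, 3.14].

### API

Orientations are given as a unit quaternion [w, x, y, z].
In Python, from plant import manip gives the robot as it stands.
- The arm moves only by the tool play_rows, never from a script. Its argument "increments" is a list of rows, each an object with "offset": the shift along the tool's x, y, z in mm, a list of three; "twist": the turn about the tool's z in rad; "grip": the opening, from 0 (shut) to 1 (fully open). In form: [{"offset": [dx, dy, dz], "twist": twist, "grip": grip}, ...]. A call has 1 to 5 rows; each row is the pose to reach, as a shift and turn from the pose commanded when the call began, along the tool's axes at that moment; what a row does not reach only later rows make up. A row lasts 1/12 s, in which the tool goes at most 41.7 mm and 7.16 degrees, less where a joint would pass 70% of its speed; a pose out of reach is approached as far as the arm can. A call with a gripper value outside its range is refused whole. The fingers move at their own pace and stop on an object; the grip force is fixed at half the most. Time passes only in rows, so rows that repeat a pose let the fingers close. It gives the time, the measured TCP pose, the force and the opening at its end, in the units of the state.
- manip.state(): the state, without advancing time (a new reading comes with each control period).
- manip.grab_frame(name): name is "scene" or "top" or "wrist"; returns the picture (480x640x3 uint8, blue, green, red); there is no depth.
- manip.get_calibration(name): a dict with "fx", "fy", "cx", "cy" (pixels), "T" (4x4, takes a point from camera to world coordinates). Camera axes: x right, y down, z forward; pixel columns grow to the right and rows downward; lengths in m; the calibration is good to about 2 mm. A picture is of the moment at which its call begins: read the wrist's pose just before it. get_calibration takes no time and is no camera call; for the wrist camera it gives the pose at the moment of the call.
- manip.job_done(): hands the job in, once; it reports no verdict.
Trained networks look in the newest picture that a camera, given by its name, has taken for a name from the list of things; names that differ only in an ending like _2 or _b are one class to them, and where a whole thing is asked for, a point or a joint stands for the part that bears it (a point fixed in the world has none). Each returns a list of dicts, best first, with "p" (0 to 1); they miss things now and then, are a little off and sometimes report something else, mostly with a low value. They report only what shows in the picture. A call takes as long as a camera call. They do not tell look-alikes from the thing itself.
- manip.boxes_of(query, camera): "xyz" ([x, y, z] in m, in the coordinates of the camera as it stood for that picture, good to about 4 mm: the middle of the surface that is visible of it).
- manip.tip_of(query, camera): "xyz" ([x, y, z] in m, in the coordinates of the camera as it stood for that picture, good to about 4 mm: a listed point, or the origin of a listed thing).
The state is a dict: "time": time; "joint_pos": joint angles; "joint_vel": joint speeds; "joint_efforts": joint torques, N m; "tool_pos": TCP position; "tool_rot": TCP orientation; "contact_force": force on the tool from outside, world axes, zero at the start; "ft_torque": the same for the moment, N m; "gripper_width": opening from 0.0 (shut) to 1.0 (fully open).
Only numpy, scipy, OpenCV 4.12 (cv2) and the standard library are available. Lean on these libraries where they do the work, as an engineer would, in place of code of your own. Each camera call takes 0.05 s, during which the arm holds its last target. There are 200 camera calls.

## Working session

There is one attempt and no reset: what is moved stays moved. The work goes in short steps, Python scripts to look and compute and a tool call to move; the robot and the scene stay as the last step left them, time stands still between calls to the robot, and variables do not carry over. Pictures are saved under pics/ and viewed, about 8 in all and at most 12, crops included, and the job is handed in when it is done.

Besides the shell and the picture viewer there is one more tool, called after "Call:" in YAML: its name, and indented under it one key for each argument. play_rows: Moves the arm, as the interface text tells. Its arguments: {"type":"object","properties":{"increments":{"type":"array"}},"required":["increments"]}

```bash
mkdir -p pics; cat > h.py <<'E'
from plant import manip as m
import numpy as np, cv2
from scipy.spatial.transform import Rotation as R
def w(cam,T,q,f='tip_of'):
    out=[]
    for d in getattr(m,f)(q,cam):
        p=T@np.r_[d['xyz'],1]; out.append((round(d['p'],2),np.round(p[:3],4).tolist()))
    return out
def look(cam,name,qs):
    T=np.array(m.get_calibration(cam)['T']); im=m.grab_frame(cam); cv2.imwrite(f'pics/{name}.png',im)
    for q in qs: print(cam,q,w(cam,T,q))
    return im,T
def tool():
    s=m.state(); q=s['tool_rot']; return s,np.array(s['tool_pos']),R.from_quat([q[1],q[2],q[3],q[0]])
E
python3 - <<'E'
from h import *
s,p,r=tool(); print(s['time'],p,r.as_matrix().round(3))
A=['probe_tabs','probe_nose','probe_mouth','pin_foot','stub_foot','ring_gauge','dial_gauge','block_case']
a,_=look('top','top0',A); b,_=look('scene','sc0',A)
cv2.imwrite('pics/both.png',np.vstack([cv2.resize(a,(400,300)),cv2.resize(b,(400,300))]))
print(m.state()['time'])
E
```

```text
0.0 [0.27607973 0.56041167 0.40344424] [[-0.897  0.442 -0.001]
 [ 0.442  0.897 -0.002]
 [ 0.    -0.002 -1.   ]]
top probe_tabs [(0.95, [0.3288, -0.3119, 0.0426]), (0.87, [0.3584, 0.1115, 0.0442]), (0.7, [0.4788, 0.0204, 0.0422]), (0.59, [0.2409, 0.2371, 0.0414]), (0.56, [0.3843, -0.1248, 0.0442])]
top probe_nose [(0.91, [0.291, 0.3106, -0.0025]), (0.9, [0.4056, -0.2705, 0.0018]), (0.83, [0.4676, -0.1366, -0.0018]), (0.72, [0.5603, -0.0063, -0.0042]), (0.55, [0.4128, 0.1787, 0.0022])]
top probe_mouth [(0.86, [0.418, -0.2566, 0.012]), (0.82, [0.4862, -0.1416, 0.0092]), (0.79, [0.4168, 0.1933, 0.0089]), (0.59, [0.5793, -0.0082, 0.0098])]
top pin_foot [(0.79, [0.5747, 0.2574, 0.015])]
top stub_foot [(0.96, [0.6237, -0.2822, 0.0132]), (0.5, [0.5593, -0.0076, -0.0058]), (0.39, [0.4786, 0.0198, 0.0434]), (0.17, [0.581, -0.0069, 0.011])]
top ring_gauge [(0.96, [0.7236, 0.0113, 0.0045])]
top dial_gauge [(0.97, [0.7339, -0.1351, 0.0012]), (0.53, [0.7502, 0.166, 0.0021]), (0.35, [0.5764, 0.2604, 0.0149])]
top block_case [(0.94, [0.7531, 0.1643, 0.0035])]
scene probe_tabs [(0.89, [0.3299, -0.3139, 0.0462]), (0.87, [0.4825, 0.0155, 0.0421]), (0.87, [0.3553, 0.1142, 0.0443]), (0.82, [0.3862, -0.1256, 0.0468]), (0.78, [0.236, 0.2411, 0.0413])]
scene probe_nose [(0.98, [0.4702, -0.1395, -0.0004]), (0.95, [0.2911, 0.3082, -0.0016]), (0.88, [0.3966, -0.2738, 0.0021]), (0.72, [0.4071, 0.1806, -0.0023]), (0.65, [0.5561, -0.0035, -0.0019])]
scene probe_mouth [(0.94, [0.5755, -0.0132, 0.0061]), (0.94, [0.2981, 0.3235, 0.0083]), (0.77, [0.492, -0.1403, 0.0123]), (0.68, [0.4201, 0.1903, 0.0068]), (0.63, [0.4166, -0.2635, 0.0117])]
scene pin_foot [(0.72, [0.5726, 0.2542, 0.0124])]
scene stub_foot [(0.76, [0.6207, -0.2827, 0.0109])]
scene ring_gauge [(0.57, [0.7172, 0.0106, -0.0002])]
scene dial_gauge [(0.7, [0.7338, -0.1379, 0.0003])]
scene block_case [(0.63, [0.7499, 0.171, -0.0015])]
0.9
```

View pics/top0.png

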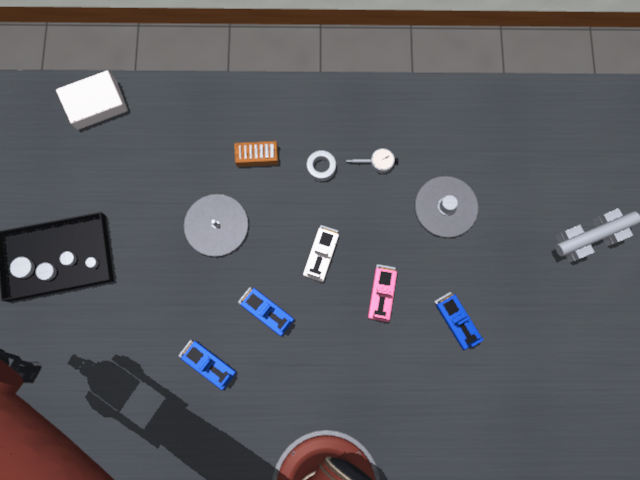

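The top view shows the white probe at about pixel (321,253) with its nose pointing up and the pin base at (216,225). The stub base is at (447,206), and the blue and pink look-alikes are separate from these. I'll hover above the white probe first.

```bash
cat >> h.py <<'E'
def go(x,y,z,h):
    s,p,r=tool(); M=r.as_matrix(); d=M.T@(np.array([x,y,z])-p)*1000
    yaw=np.degrees(np.arctan2(M[1,1],M[0,1])); tw=np.radians((yaw-h+180)%360-180)
    print('t',s['time'],'p',p.round(4),'yaw',yaw.round(2),'grip',s['gripper_width'],'F',np.round(s['contact_force'],1),'-> offset',d.round(1),'twist',round(tw,3))
E
python3 -c "
from h import *
go(.45,.025,.33,-16)"
```

```text
t 0.9 p [0.2762 0.5606 0.4047] yaw 63.77 grip 0.9988859245756966 F [ 0.3  0.6 -0.3] -> offset [-392.6 -403.7   74.7] twist 1.392
```

Call:
play_rows:
  increments:
    - {"offset": [-393,-404,75],"twist": 1.392,"grip": 1}
    - {"offset": [-393,-404,75],"twist": 1.392,"grip": 1}
    - {"offset": [-393,-404,75],"twist": 1.392,"grip": 1}
    - {"offset": [-393,-404,75],"twist": 1.392,"grip": 1}
    - {"offset": [-393,-404,75],"twist": 1.392,"grip": 1}

```text
time: 1.32
tool_pos: [0.34, 0.3625, 0.377]
tool_rot: [0.0, 0.518, 0.856, 0.0]
contact_force: [-0.4, -0.2, 0.3]
gripper_width: 0.999
```

```bash
python3 -c "
from h import *
go(.45,.025,.33,-16)"
```

```text
t 1.3167 p [0.34   0.3625 0.377 ] yaw 27.66 grip 0.999203522798754 F [-0.4 -0.2  0.3] -> offset [-350.   -59.3   47. ] twist 0.762
```

Call:
play_rows:
  increments:
    - {"offset": [-350,-59,47],"twist": 0.762,"grip": 1}
    - {"offset": [-350,-59,47],"twist": 0.762,"grip": 1}
    - {"offset": [-350,-59,47],"twist": 0.762,"grip": 1}
    - {"offset": [-350,-59,47],"twist": 0.762,"grip": 1}
    - {"offset": [-350,-59,47],"twist": 0.762,"grip": 1}

```text
time: 1.73
tool_pos: [0.4051, 0.1664, 0.35]
tool_rot: [0.0, 0.756, 0.655, 0.001]
contact_force: [0.9, 0.6, -0.5]
gripper_width: 0.999
```

```bash
python3 -c "
from h import *
go(.45,.025,.33,-16)"
```

```text
t 1.7333 p [0.4051 0.1664 0.35  ] yaw -8.18 grip 0.9989831861925748 F [ 0.9  0.6 -0.5] -> offset [-133.6   64.5   20. ] twist 0.137
```

Call:
play_rows:
  increments:
    - {"offset": [-134,64,20],"twist": 0.137,"grip": 1}
    - {"offset": [-134,64,20],"twist": 0.137,"grip": 1}
    - {"offset": [-134,64,20],"twist": 0.137,"grip": 1}
    - {"offset": [-134,64,20],"twist": 0.137,"grip": 1}
    - {"offset": [-134,64,20],"twist": 0.137,"grip": 1}

```text
time: 2.15
tool_pos: [0.4509, 0.0231, 0.3294]
tool_rot: [0.0, 0.799, 0.602, -0.001]
contact_force: [-0.3, 0.9, 0.1]
gripper_width: 0.998
```

```bash
python3 - <<'E'
from h import *
look('wrist','w1',['probe_tabs','probe_nose','probe_mouth'])
go(.48,.018,.20,-16)
print(np.array(m.get_calibration('wrist')['T']).round(3))
E
```

```text
wrist probe_tabs [(0.97, [0.3585, 0.1103, 0.037]), (0.81, [0.3897, -0.1214, 0.0399]), (0.75, [0.4847, 0.0207, 0.0451])]
wrist probe_nose [(0.85, [0.4714, -0.1406, -0.0042]), (0.81, [0.4108, 0.1817, -0.0037]), (0.63, [0.5649, -0.0064, 0.0027])]
wrist probe_mouth [(0.76, [0.4927, -0.1436, 0.0088]), (0.7, [0.5795, -0.0182, 0.0087])]
t 2.35 p [0.4501 0.0273 0.33  ] yaw -15.67 grip 1.003743410741599 F [-0.2 -0.4 -0.6] -> offset [ -0.9  31.3 130. ] twist 0.006
[[ 0.963 -0.256 -0.086  0.473]
 [-0.27  -0.913 -0.307  0.106]
 [-0.     0.319 -0.948  0.299]
 [ 0.     0.     0.     1.   ]]
```

View pics/w1.png

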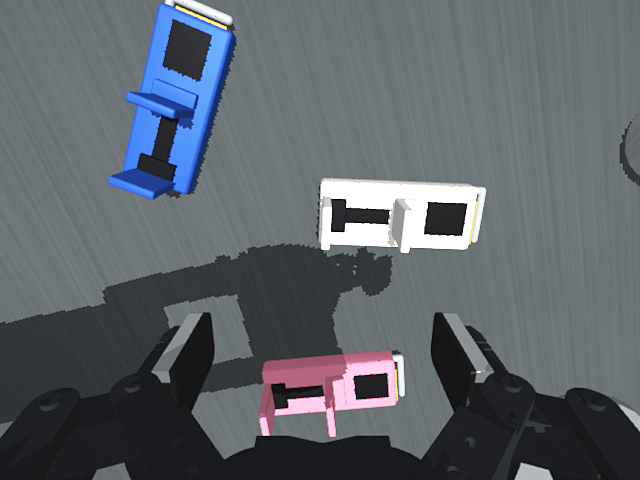

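The wrist view shows the white probe with its far edge running from (322,180) to (482,185) and its near edge from (328,248) to (468,249). The pads are in front of it, and the jaw axis is nearly aligned. I'll get the heading and position from these pixels.

```bash
python3 - <<'E'
from h import *
c=m.get_calibration('wrist');T=np.array(c['T'])
def px(u,v,z):
    d=T[:3,:3]@np.array([(u-c['cx'])/c['fx'],(v-c['cy'])/c['fy'],1]); return (T[:3,3]+d*(z-T[2,3])/d[2])[:2]
im=cv2.imread('pics/w1.png')[160:265,300:500].astype(int)
k=(im.min(2)>150).astype('uint8'); n,l,st,_=cv2.connectedComponentsWithStats(k); i=1+st[1:,4].argmax()
pts=np.argwhere(l==i)
# far edge of housing top
E=[]
for u in range(345,465,5):
    v=pts[pts[:,1]==u-300][:,0].min()+160; E.append(px(u,v,.018))
E=np.array(E); a=np.polyfit(E[:,0],E[:,1],1); print('edge heading',np.degrees(np.arctan(a[0])))
h=np.arctan(a[0]); d=np.array([np.cos(h),np.sin(h)]); nn=np.array([-d[1],d[0]])
print('centre-line lateral', E.mean(0)@nn-.025, 'net tabs lateral', np.array([.482,.019])@nn)
print('tab tops', [px(*q,.056)@d for q in [(323,247),(331,249),(399,249),(410,249)]],'net',np.array([.482,.019])@d)
for s in (np.array([.482,.019])@d,): print('P',s*d+(E.mean(0)@nn-.025)*nn)
go(.482,.019,.197,np.degrees(h))
E
```

```text
edge heading -17.924813862770932
centre-line lateral 0.173607092340659 net tabs lateral 0.16642228055600683
tab tops [np.float64(0.42125994466318), np.float64(0.42674070760164345), np.float64(0.47283639682713036), np.float64(0.48029264756195167)] net 0.4527566946324899
P [0.48421126 0.02583607]
t 2.35 p [0.4501 0.0273 0.33  ] yaw -15.67 grip 1.003743410741599 F [-0.2 -0.4 -0.6] -> offset [  0.6  32.9 133. ] twist 0.039
```

```bash
python3 -c "
from h import *
go(.483,.0205,.197,-18)"
```

```text
t 2.35 p [0.4501 0.0273 0.33  ] yaw -15.67 grip 1.003743410741599 F [-0.2 -0.4 -0.6] -> offset [  2.3  33.5 133. ] twist 0.041
```

Call:
play_rows:
  increments:
    - {"offset": [2,33,30],"twist": 0.04,"grip": 1}
    - {"offset": [2,33,65],"twist": 0.04,"grip": 1}
    - {"offset": [2,33,80],"twist": 0.04,"grip": 1}
    - {"offset": [2,33,80],"twist": 0.04,"grip": 1}
    - {"offset": [2,33,80],"twist": 0.04,"grip": 1}

```text
time: 2.77
tool_pos: [0.4821, 0.0209, 0.2493]
tool_rot: [-0.001, 0.808, 0.589, -0.001]
contact_force: [-0.1, 0.0, -0.1]
gripper_width: 1.0
```

```bash
python3 - <<'E'
from h import *
look('wrist','w2',['probe_tabs','probe_nose','probe_mouth'])
go(.483,.0205,.197,-18)
E
```

```text
wrist probe_tabs [(0.96, [0.4843, 0.0204, 0.0451]), (0.66, [0.3571, 0.1106, 0.041])]
wrist probe_nose [(0.92, [0.4687, -0.141, 0.0006]), (0.75, [0.5637, -0.0077, 0.0016]), (0.75, [0.4078, 0.1786, 0.0011])]
wrist probe_mouth [(0.57, [0.5809, -0.0189, 0.0122])]
t 2.9667 p [0.4833 0.0201 0.2521] yaw -17.94 grip 0.9943004825236816 F [ 0.6  0.7 -0.1] -> offset [ 0.3 -0.6 55.1] twist 0.001
```

View pics/w2.png

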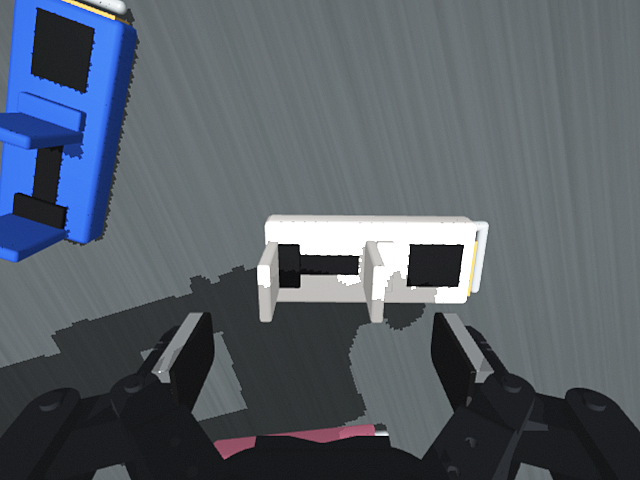

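The probe is aligned with the jaws. Its tabs at (268,290) and (375,290) lie between the pads at (200,350) and (445,350). Next I'll descend and squeeze.

Call:
play_rows:
  increments:
    - {"offset": [0,0,25],"twist": 0,"grip": 1}
    - {"offset": [0,0,45],"twist": 0,"grip": 1}
    - {"offset": [0,0,55],"twist": 0,"grip": 1}
    - {"offset": [0,0,55],"twist": 0,"grip": 1}
    - {"offset": [0,0,55],"twist": 0,"grip": 0.7}

```text
time: 3.38
tool_pos: [0.4827, 0.0198, 0.1954]
tool_rot: [0.0, 0.809, 0.588, 0.0]
contact_force: [0.2, -0.2, -0.1]
gripper_width: 0.883
```

Call:
play_rows:
  increments:
    - {"offset": [0,0,0],"twist": 0,"grip": 0.5}
    - {"offset": [0,0,0],"twist": 0,"grip": 0.3}
    - {"offset": [0,0,0],"twist": 0,"grip": 0.15}
    - {"offset": [0,0,0],"twist": 0,"grip": 0}
    - {"offset": [0,0,0],"twist": 0,"grip": 0}

```text
time: 3.8
tool_pos: [0.4869, 0.019, 0.2015]
tool_rot: [0.005, 0.809, 0.588, 0.005]
contact_force: [3.5, -2.1, 15.4]
gripper_width: 0.334
```

Call:
play_rows:
  increments:
    - {"offset": [0,0,0],"twist": 0,"grip": 0}
    - {"offset": [0,0,0],"twist": 0,"grip": 0}
    - {"offset": [0,0,0],"twist": 0,"grip": 0}
    - {"offset": [0,0,0],"twist": 0,"grip": 0}
    - {"offset": [0,0,0],"twist": 0,"grip": 0}

```text
time: 4.22
tool_pos: [0.4868, 0.019, 0.2015]
tool_rot: [0.005, 0.809, 0.588, 0.005]
contact_force: [3.3, -1.1, 15.3]
gripper_width: 0.337
```

```bash
python3 - <<'E'
from h import *
go(.483,.0205,.197,-18)
look('wrist','w3',['probe_tabs','probe_nose','probe_mouth'])
E
```

```text
t 4.2167 p [0.4868 0.019  0.2015] yaw -17.99 grip 0.33719431989013643 F [ 3.3 -1.1 15.3] -> offset [ 0.2 -4.1  4.4] twist 0.0
wrist probe_tabs [(0.82, [0.4742, 0.0222, 0.0462])]
wrist probe_nose [(0.84, [0.5579, -0.0064, 0.0028])]
wrist probe_mouth []
```

View pics/w3.png

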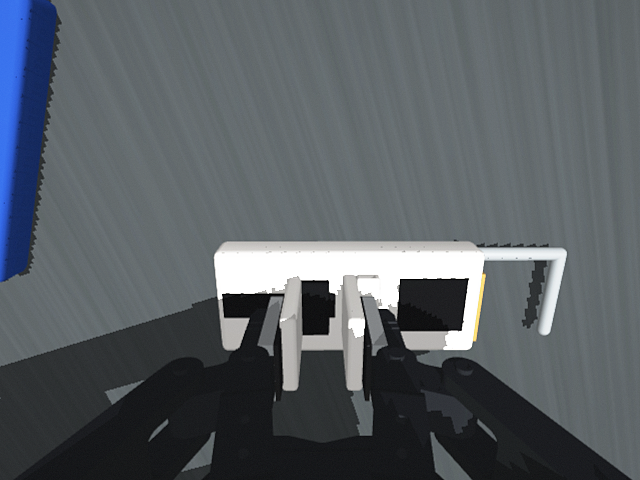

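The probe is gripped with tabs together and the hook fully out at (555,290). Now I'll lift it.

Call:
play_rows:
  increments:
    - {"offset": [0,0,-30],"twist": 0,"grip": 0}
    - {"offset": [0,0,-65],"twist": 0,"grip": 0}
    - {"offset": [0,0,-100],"twist": 0,"grip": 0}
    - {"offset": [0,0,-105],"twist": 0,"grip": 0}
    - {"offset": [0,0,-105],"twist": 0,"grip": 0}

```text
time: 4.83
tool_pos: [0.4839, 0.0196, 0.3045]
tool_rot: [0.003, 0.809, 0.588, 0.003]
contact_force: [-0.2, -0.1, -0.8]
gripper_width: 0.329
```

```bash
python3 - <<'E'
from h import *
go(.4905,.283,.3,-18)
E
```

```text
t 4.8333 p [0.4839 0.0196 0.3045] yaw -17.99 grip 0.3293686770162828 F [-0.2 -0.1 -0.8] -> offset [252.6 -75.1   4.3] twist 0.0
```

Call:
play_rows:
  increments:
    - {"offset": [15,-4,0],"twist": 0,"grip": 0}
    - {"offset": [42,-12,0],"twist": 0,"grip": 0}
    - {"offset": [72,-21,0],"twist": 0,"grip": 0}
    - {"offset": [102,-30,0],"twist": 0,"grip": 0}
    - {"offset": [132,-39,0],"twist": 0,"grip": 0}

```text
time: 5.25
tool_pos: [0.4853, 0.1584, 0.2978]
tool_rot: [-0.001, 0.809, 0.588, -0.001]
contact_force: [0.6, -0.1, -1.2]
gripper_width: 0.326
```

Call:
play_rows:
  increments:
    - {"offset": [30,-9,0],"twist": 0,"grip": 0}
    - {"offset": [60,-18,0],"twist": 0,"grip": 0}
    - {"offset": [90,-27,0],"twist": 0,"grip": 0}
    - {"offset": [110,-33,2],"twist": 0,"grip": 0}
    - {"offset": [120,-36,4],"twist": 0,"grip": 0}

```text
time: 5.67
tool_pos: [0.4882, 0.2846, 0.2939]
tool_rot: [-0.001, 0.808, 0.589, -0.001]
contact_force: [0.3, -0.0, -1.9]
gripper_width: 0.327
```

Call:
play_rows:
  increments:
    - {"offset": [0,0,0],"twist": 0,"grip": 0}
    - {"offset": [0,0,0],"twist": 0,"grip": 0}
    - {"offset": [0,0,0],"twist": 0,"grip": 0}

```text
time: 5.92
tool_pos: [0.4889, 0.2815, 0.295]
tool_rot: [0.0, 0.809, 0.587, -0.001]
contact_force: [0.1, 0.2, -2.1]
gripper_width: 0.323
```

```bash
python3 - <<'E'
from h import *
im,T=look('wrist','w4',['probe_tabs','probe_nose','probe_mouth','pin_foot'])
look('top','t4',['pin_foot','probe_tabs'])
s,p,r=tool(); print('mouth by grip',p+.0875*r.as_matrix()[:,1])
go(.4905,.283,.3,-18)
E
```

```text
wrist probe_tabs [(0.82, [0.2431, 0.2414, 0.0397]), (0.62, [0.4739, 0.29, 0.138])]
wrist probe_nose [(0.89, [0.2957, 0.3076, -0.0008]), (0.8, [0.5537, 0.2578, 0.0955])]
wrist probe_mouth [(0.6, [0.3021, 0.3187, 0.0109])]
wrist pin_foot [(0.83, [0.5761, 0.2552, 0.0102])]
top pin_foot [(0.62, [0.5739, 0.2551, 0.0157])]
top probe_tabs [(0.95, [0.3284, -0.315, 0.0437]), (0.92, [0.3538, 0.1117, 0.0424]), (0.7, [0.3865, -0.1272, 0.0441]), (0.21, [0.625, -0.2812, 0.0086])]
mouth by grip [0.57236929 0.25509653 0.29606988]
t 6.3167 p [0.4892 0.2822 0.296 ] yaw -18.03 grip 0.32402261722545256 F [-1.  -0.5 -1.8] -> offset [ 1.2  1.  -4. ] twist -0.0
```

View pics/w4.png

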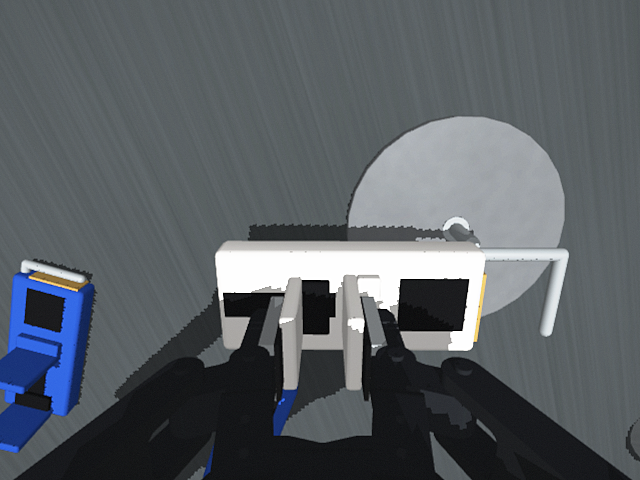

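The probe is still level and fully squeezed. The pin top shows at about (456,224), the hook bar runs from (565,250) to (547,332), and the nose edge is near u=480. I'll compute the pin's position relative to the mouth with one calibration for both.

```bash
python3 - <<'E'
from h import *
c=m.get_calibration('wrist');T=np.array(c['T']); s,p,r=tool(); Y=r.as_matrix()[:2,1]; N=np.array([-Y[1],Y[0]])
def px(u,v,z):
    d=T[:3,:3]@np.array([(u-c['cx'])/c['fx'],(v-c['cy'])/c['fy'],1]); return (T[:3,3]+d*(z-T[2,3])/d[2])[:2]
zu=p[2]-.2015
for n,q in dict(pintop=(456,223,.044),disc_far=(465,116,.012),disc_left=(348,222,.012),disc_right=(565,205,.012),hook_bar_mid_outer=(566,250,zu+.009),hook_tip=(547,333,zu+.009),nose_top_far=(483,246,zu+.018),back_far=(218,246,zu+.018)).items():
    P=px(*q); print(n,P.round(4),'rel tool: ahead',((P-p[:2])@Y).round(4),'left',((P-p[:2])@N).round(4))
E
```

```text
pintop [0.5718 0.2732] rel tool: ahead 0.0814 left 0.0171
disc_far [0.5997 0.3283] rel tool: ahead 0.0909 left 0.0781
disc_left [0.5093 0.2845] rel tool: ahead 0.0184 left 0.0084
disc_right [0.653  0.2503] rel tool: ahead 0.1657 left 0.0204
hook_bar_mid_outer [0.6012 0.2687] rel tool: ahead 0.1107 left 0.0219
hook_tip [0.5874 0.2278] rel tool: ahead 0.1102 left -0.0213
nose_top_far [0.5631 0.2865] rel tool: ahead 0.069 left 0.027
back_far [0.456  0.3214] rel tool: ahead -0.0436 left 0.0271
```

```bash
python3 - <<'E'
from h import *
c=m.get_calibration('wrist');T=np.array(c['T']); s,p,r=tool(); Y=r.as_matrix()[:2,1]; N=np.array([-Y[1],Y[0]])
def px(u,v,z):
    d=T[:3,:3]@np.array([(u-c['cx'])/c['fx'],(v-c['cy'])/c['fy'],1]); return (T[:3,3]+d*(z-T[2,3])/d[2])[:2]
for u,v in [(456,228),(457,232)]:
    P=px(u,v,.013);print(P.round(4),((P-p[:2])@Y).round(4),((P-p[:2])@N).round(4))
P=np.array([.574,.2556]);print('net',(P-p[:2])@Y,(P-p[:2])@N)
E
python3 -c "
import cv2;a=cv2.imread('pics/w4.png')[180:280,400:500];cv2.imwrite('pics/c4.png',cv2.resize(a,None,fx=5,fy=5,interpolation=0))"
```

```text
[0.579  0.2576] 0.0931 0.0044
[0.5791 0.2545] 0.0941 0.0015
net 0.08889482411519647 0.0009834433087111186
```

View pics/c4.png

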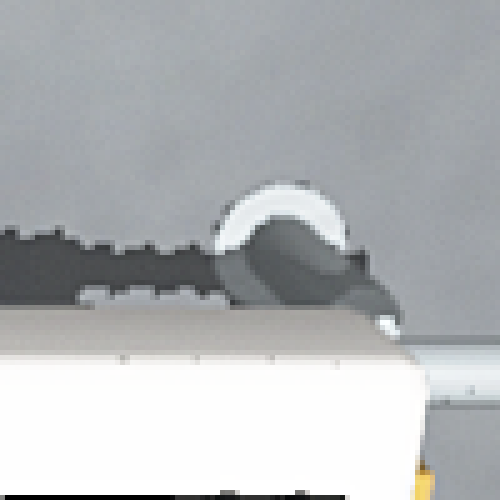

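The crop shows the pin's foot collar centred near full-image pixel (456,230), with the post leaning down and right behind the housing. The disc, foot and network estimates agree to about 4 mm, and the mouth allows ±11 mm. I'll shift 4 mm ahead and lower.

Call:
play_rows:
  increments:
    - {"offset": [1,4,10],"twist": 0,"grip": 0}
    - {"offset": [1,4,22],"twist": 0,"grip": 0}
    - {"offset": [1,4,34],"twist": 0,"grip": 0}
    - {"offset": [1,4,40],"twist": 0,"grip": 0}
    - {"offset": [1,4,40],"twist": 0,"grip": 0}

```text
time: 6.73
tool_pos: [0.492, 0.2818, 0.2523]
tool_rot: [-0.001, 0.809, 0.588, -0.003]
contact_force: [-0.1, -0.5, -1.7]
gripper_width: 0.327
```

```bash
python3 - <<'E'
from h import *
look('wrist','w5',['pin_foot','probe_mouth','probe_nose'])
s,p,r=tool(); print('mouth by grip',p+.0875*r.as_matrix()[:,1])
go(.4905,.283,.2145,-18)
E
```

```text
wrist pin_foot [(0.85, [0.5766, 0.257, 0.0124])]
wrist probe_mouth [(0.92, [0.4242, 0.1925, 0.01]), (0.58, [0.3035, 0.3198, 0.0107])]
wrist probe_nose [(0.9, [0.4128, 0.1801, -0.0006]), (0.82, [0.2973, 0.3062, 0.0019]), (0.58, [0.5604, 0.2602, 0.0514])]
mouth by grip [0.57658441 0.25541788 0.25631974]
t 6.9333 p [0.4934 0.2824 0.2563] yaw -17.99 grip 0.32898095467339716 F [-0.4  0.9 -1.1] -> offset [-0.4 -2.9 41.8] twist 0.0
```

View pics/w5.png

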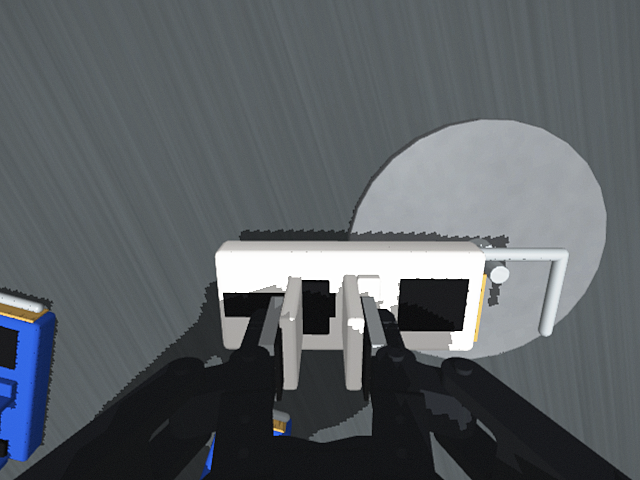

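The pin top is now visible at (499,274), between the nose edge at u≈483 and the hook bar at u≈550.

```bash
python3 - <<'E'
from h import *
c=m.get_calibration('wrist');T=np.array(c['T']); s,p,r=tool(); Y=r.as_matrix()[:2,1]; N=np.array([-Y[1],Y[0]])
def px(u,v,z):
    d=T[:3,:3]@np.array([(u-c['cx'])/c['fx'],(v-c['cy'])/c['fy'],1]); return (T[:3,3]+d*(z-T[2,3])/d[2])[:2]
zu=p[2]-.2015
for q in [(499,274,.044),(566,250,zu+.009),(547,333,zu+.009),(481,300,zu+.018)]:
    P=px(*q);print(P.round(4),((P-p[:2])@Y).round(4),((P-p[:2])@N).round(4))
E
```

```text
[0.5816 0.2552] 0.0923 0.0013
[0.6056 0.269 ] 0.1109 0.0219
[0.5918 0.2281] 0.1104 -0.0213
[0.5619 0.2617] 0.0716 0.0015
```

Call:
play_rows:
  increments:
    - {"offset": [0,4,0],"twist": 0,"grip": 0}
    - {"offset": [0,4,10],"twist": 0,"grip": 0}
    - {"offset": [0,4,22],"twist": 0,"grip": 0}
    - {"offset": [0,4,34],"twist": 0,"grip": 0}
    - {"offset": [0,4,38],"twist": 0,"grip": 0}

```text
time: 7.35
tool_pos: [0.4957, 0.2805, 0.2144]
tool_rot: [-0.001, 0.809, 0.588, -0.002]
contact_force: [-0.2, 0.4, -2.6]
gripper_width: 0.327
```

Call:
play_rows:
  increments:
    - {"offset": [0,0,0],"twist": 0,"grip": 0}
    - {"offset": [0,0,0],"twist": 0,"grip": 0}

```text
time: 7.52
tool_pos: [0.4966, 0.2809, 0.2168]
tool_rot: [-0.0, 0.809, 0.588, -0.001]
contact_force: [-1.1, -0.2, -0.3]
gripper_width: 0.333
```

```bash
python3 - <<'E'
from h import *
look('wrist','w6',['pin_foot','probe_nose'])
go(.4905,.283,.2135,-18)
E
```

```text
wrist pin_foot [(0.79, [0.5749, 0.2595, 0.0112])]
wrist probe_nose [(0.79, [0.5643, 0.2582, 0.0181])]
t 7.6667 p [0.4973 0.2812 0.2185] yaw -17.99 grip 0.3282591101462516 F [ 0.3 -0.1 -1.7] -> offset [-0.4 -7.   5. ] twist 0.0
```

View pics/w6.png

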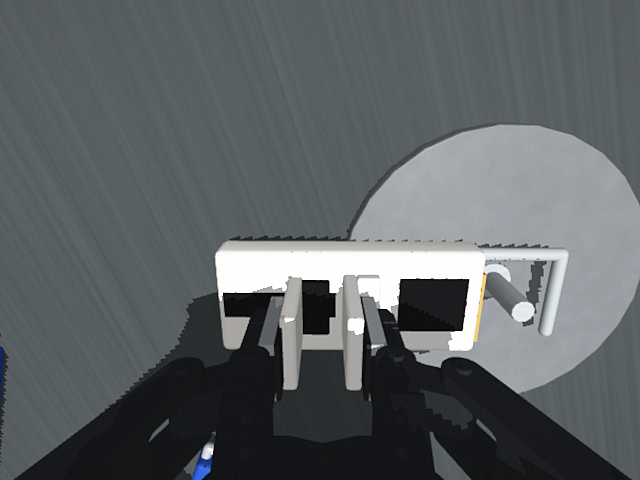

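The pin is now between the nose and the hook, with its foot at (497,272), its top at (523,312) and the bar at u≈550. I'll lower the last few millimetres.

Call:
play_rows:
  increments:
    - {"offset": [0,0,2],"twist": 0,"grip": 0}
    - {"offset": [0,0,4],"twist": 0,"grip": 0}
    - {"offset": [0,0,5],"twist": 0,"grip": 0}
    - {"offset": [0,0,5],"twist": 0,"grip": 0}
    - {"offset": [0,0,5],"twist": 0,"grip": 0}

```text
time: 8.08
tool_pos: [0.4971, 0.2811, 0.2132]
tool_rot: [0.0, 0.809, 0.588, 0.0]
contact_force: [-0.8, 0.1, 0.2]
gripper_width: 0.326
```

```bash
python3 - <<'E'
from h import *
go(.4905,.283,.2135,-18)
E
```

```text
t 8.0833 p [0.4971 0.2811 0.2132] yaw -17.99 grip 0.3258753684590651 F [-0.8  0.1  0.2] -> offset [-0.2 -6.9 -0.3] twist 0.0
```

The probe is touching down. I'll release gradually and follow the pads' retraction down a few millimetres.

Call:
play_rows:
  increments:
    - {"offset": [0,0,1],"twist": 0,"grip": 0.42}
    - {"offset": [0,0,2],"twist": 0,"grip": 0.48}
    - {"offset": [0,0,3],"twist": 0,"grip": 0.54}
    - {"offset": [0,0,4],"twist": 0,"grip": 0.6}
    - {"offset": [0,0,5],"twist": 0,"grip": 0.66}

```text
time: 8.5
tool_pos: [0.4965, 0.2812, 0.2075]
tool_rot: [-0.001, 0.809, 0.588, -0.001]
contact_force: [-4.0, 1.4, 2.5]
gripper_width: 0.661
```

Call:
play_rows:
  increments:
    - {"offset": [0,0,0],"twist": 0,"grip": 0.75}
    - {"offset": [0,0,0],"twist": 0,"grip": 0.85}
    - {"offset": [0,0,0],"twist": 0,"grip": 1}
    - {"offset": [0,0,0],"twist": 0,"grip": 1}
    - {"offset": [0,0,0],"twist": 0,"grip": 1}

```text
time: 8.92
tool_pos: [0.4972, 0.281, 0.2081]
tool_rot: [0.0, 0.809, 0.588, 0.0]
contact_force: [-0.1, 0.7, 0.6]
gripper_width: 1.002
```

```bash
python3 - <<'E'
from h import *
look('wrist','w7',['pin_foot','probe_nose','probe_tabs'])
go(.4905,.283,.2135,-18)
E
```

```text
wrist pin_foot [(0.65, [0.5798, 0.2564, 0.0094])]
wrist probe_nose [(0.75, [0.5723, 0.2553, 0.0164])]
wrist probe_tabs [(0.73, [0.4932, 0.2818, 0.0539])]
t 9.1167 p [0.4971 0.281  0.2079] yaw -17.99 grip 1.0014758101845516 F [ 0.9  0.2 -0.7] -> offset [-0.1 -6.9 -5.6] twist 0.0
```

View pics/w7.png

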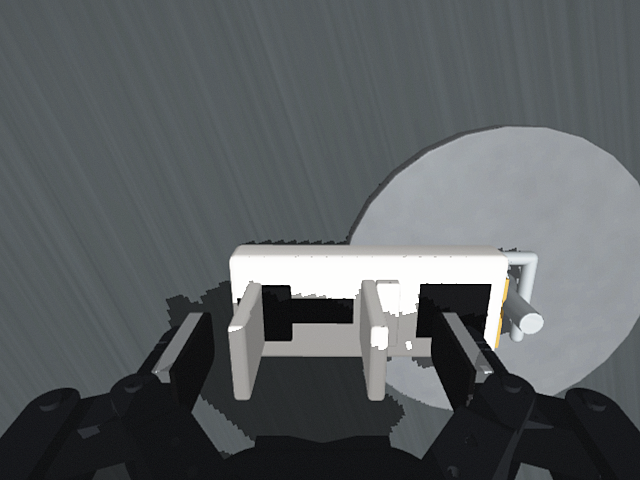

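The hook at (525,300) has closed on the pin, whose top is at (531,322), and the pads are clear of the tabs. I'll retreat straight up and check.

Call:
play_rows:
  increments:
    - {"offset": [0,0,-20],"twist": 0,"grip": 1}
    - {"offset": [0,0,-50],"twist": 0,"grip": 1}
    - {"offset": [0,0,-90],"twist": 0,"grip": 1}
    - {"offset": [0,0,-120],"twist": 0,"grip": 1}
    - {"offset": [0,0,-120],"twist": 0,"grip": 1}

```text
time: 9.53
tool_pos: [0.499, 0.2819, 0.3366]
tool_rot: [0.002, 0.809, 0.588, 0.007]
contact_force: [0.9, 0.3, 0.6]
gripper_width: 0.999
```

Call:
play_rows:
  increments:
    - {"offset": [0,-60,0],"twist": 0,"grip": 1}
    - {"offset": [0,-90,0],"twist": 0,"grip": 1}
    - {"offset": [0,-90,0],"twist": 0,"grip": 1}

```text
time: 9.78
tool_pos: [0.4075, 0.3097, 0.3268]
tool_rot: [-0.001, 0.808, 0.589, -0.001]
contact_force: [0.4, 0.7, -0.9]
gripper_width: 1.003
```

```bash
python3 - <<'E'
from h import *
a,_=look('wrist','w8',['pin_foot','probe_nose','probe_tabs'])
b,_=look('scene','s8',['pin_foot','probe_nose','probe_tabs','ring_gauge','dial_gauge','block_case'])
cal=m.get_calibration('scene'); Ti=np.linalg.inv(cal['T']); q=Ti@np.array([.56,.26,.03,1]); u,v=int(cal['fx']*q[0]/q[2]+cal['cx']),int(cal['fy']*q[1]/q[2]+cal['cy'])
cr=b[max(v-60,0):v+60,max(u-80,0):u+80]
cv2.imwrite('pics/f8.png',np.hstack([cv2.resize(a,(400,300)),cv2.resize(cr,(400,300))])); print(u,v); go(0,0,0,0)
E
```

```text
wrist pin_foot [(0.96, [0.5751, 0.2591, 0.0092])]
wrist probe_nose [(0.97, [0.4076, 0.1791, -0.0019]), (0.77, [0.2933, 0.3062, 0.0031]), (0.58, [0.5702, 0.2586, 0.0142])]
wrist probe_tabs [(0.89, [0.2436, 0.2403, 0.0393]), (0.67, [0.4931, 0.2822, 0.0582])]
scene pin_foot [(0.7, [0.5739, 0.255, 0.0129])]
scene probe_nose [(0.98, [0.4688, -0.1382, -0.0004]), (0.87, [0.3989, -0.2681, 0.0012]), (0.62, [0.4064, 0.1831, -0.0008]), (0.59, [0.5685, 0.2605, 0.0101]), (0.59, [0.29, 0.3081, -0.003])]
scene probe_tabs [(0.98, [0.2399, 0.241, 0.0419]), (0.97, [0.4907, 0.2819, 0.0535]), (0.81, [0.3563, 0.113, 0.045]), (0.56, [0.3309, -0.316, 0.0447])]
scene ring_gauge [(0.72, [0.72, 0.0098, -0.0031])]
scene dial_gauge [(0.72, [0.7342, -0.1384, -0.0004])]
scene block_case [(0.71, [0.7491, 0.1705, 0.0006]), (0.35, [0.4906, 0.2799, 0.049])]
375 318
t 10.3333 p [0.412  0.3086 0.3278] yaw -18.04 grip 1.0047423322477242 F [-0.6  0.9  0.6] -> offset [-421.  -296.2  327.9] twist -0.315
```

View pics/f8.png

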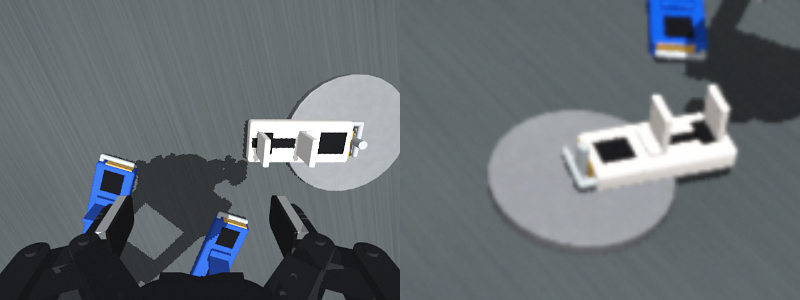

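The probe looks flat and clipped. I'll take one zoomed look to confirm the pin is inside the hook.

```bash
python3 - <<'E'
import cv2,numpy as np
a=cv2.imread('pics/w8.png')[170:270,500:600]; b=cv2.imread('pics/s8.png')[293:343,355:405]
r=lambda x:cv2.resize(x,(400,400),interpolation=cv2.INTER_NEAREST)
b=cv2.imread('pics/s8.png')[300:350,355:405]
cv2.imwrite('pics/f9.png',np.hstack([r(a),r(b)]))
E
```

```text
(no output)
```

View pics/f9.png

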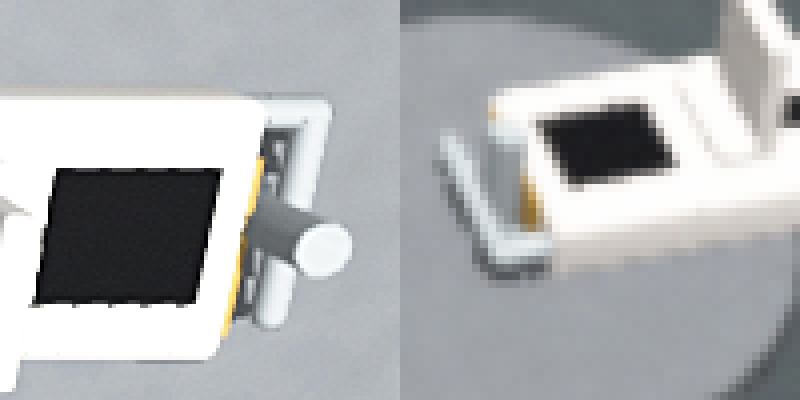

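The pin rises between the nose and the closed hook in both views, so I'm handing the job in.

```bash
python3 -c "
from h import *
print(m.job_done(), m.state()['time'])"
```

```text
the job is handed in; nothing more can be done
the job is handed in; nothing more can be done
```

The white probe is clipped to the slim pin and lying flat on its round base. I handed the job in just after 10.3 s on the robot's clock.

I squeezed the tabs fully (about 29 mm opening, hook seen fully out) and carried the probe over. I then lowered it with the pin in the mouth, let the tabs go and backed the gripper well clear.

- **Clip:** the last wrist and scene close-ups both show the pin standing between the nose and the closed hook.
- **Flatness:** the scene camera puts the tabs at z about 0.054 m, which matches 42 mm above the 12 mm base, and the nose at 0.010 m. The last wrist look read 0.058 m for the tabs and 0.014 m for the nose, within the detector's error.
- **Bystanders:** in the scene camera the ring gauge, dial gauge and case read within 3 mm of where they started. I did not re-check the stub base or every look-alike.
- **Forces:** the highest contact force I read was about 16 N, during the squeeze, when the pads swung forward and lifted the arm about 4 mm.
- **Disagreements:** position estimates for the pin differed by about 4 mm and for the probe by up to 7 mm. The probe difference was partly the arm still settling. Both were small enough for the grip and the fit.

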